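# Seat the bayonet plug in the spring socket and hold it

### The arm

A 6-joint arm with a two-finger parallel gripper is mounted at the origin on the work surface. World frame = base frame: x ahead of the robot, y to its left, z up, the work surface at z = 0. Lengths are in m, angles in rad, forces in N, time in s.
With the tool pointing down it reaches from about 0.25 to 0.725 m from the base axis. Payload 9.7 kg.
Tool frame: the origin (TCP) lies between the finger pads; the fingertips stand 17 mm ahead of it and the grasp point (between the pads) lies 2 mm behind it (tip_extent is the distance from the TCP to the fingertips, in m); z points along the fingers, x is the direction in which the jaws open and shut, and the axes are right-handed (so a half turn about z gives the same grasp; the last joint's range is limited). The gripper opens to 85 mm and grips with 20 to 120 N. Pads are 22 mm wide; open, the fingers measure 114 mm over their backs; the gripper's body (76 mm by 85 mm) begins 54 mm behind the grasp point. The pads swing forward as they close: fully open they stand 13 mm farther back than shut.
Start: joints at [-1.147, 0.087, 0.176, 1.66, 0, 1.571], TCP at [0.226, -0.501, 0.248] pointing down, gripper open.
Joint ranges: [-3.13, 3.13], [-0.85, 1.81], [-1.15, 1.24], [-2.2, 2.28], [-1.44, 1.52], [-3.14, 3.14]. Speed limits (rad/s): [2.22, 2.22, 2.57, 3.14, 3.14, 3.14].

### API

Orientations are given as a rotation vector (axis times angle).
In Python, from station import * gives the robot as it stands.
- The arm moves only by the shell command python3 -m crank 'ROWS'. ROWS is JSON, a list of rows, each a list of 7 numbers: the turn, a rotation vector about the tool's x, y, z in units of 8 degrees (1.0 is 8 degrees), then the shift along the tool's x, y, z in units of 50 mm (1.0 is 50 mm), then the opening, from 0 (shut) to 1 (fully open). In form: [[rx, ry, rz, dx, dy, dz, hand], ...]. A call has exactly 10 rows; each row shifts and turns the commanded pose from where the row before left it, along the tool's axes as they then stand; what a row does not reach is not made up. A row lasts 1/10 s, in which the tool goes at most 50 mm and 8.59 degrees, less where a joint would pass 70% of its speed; a pose out of reach is approached as far as the arm can. A call is refused whole if a number of a shift passes 1 or a number of a turn 1, either way. A call with a gripper value outside its range is refused whole. The fingers move at their own pace and stop on an object; the grip force is fixed at half the most. Time passes only in rows, so rows that do not move let the fingers close, or fill a call up. It gives the time, the measured TCP pose, the force and the opening at its end, in the units of the state.
- get_obs(): the state, without advancing time (a new reading comes with each control period).
- snapshot(name): name is "scene" or "top"; returns the picture (384x512x3 uint8, red, green, blue); there is no depth.
- calibration(name): a dict with "mtx" (3x3 intrinsics, pixels), "distortion" ([k1, k2, p1, p2, k3] as OpenCV has them; the pictures are not rectified), "xyz" and "rotation" of the camera in the world. Camera axes: x right, y down, z forward; pixel columns grow to the right and rows downward; lengths in m; the calibration is good to about 2 mm. A picture is of the moment at which its call begins. calibration takes no time and is no camera call.
- close_job(): hands the job in, once; it reports no verdict.
The state is a dict: "clock": time; "joints": joint angles; "qd": joint speeds; "tau": joint torques, N m; "tcp_pos": TCP position; "tool_rot": TCP orientation; "wrist_force": force on the tool from outside, world axes, zero at the start; "torque": the same for the moment, N m; "width": finger opening in m.
Only numpy, scipy, OpenCV 4.12 (cv2) and the standard library are available. Lean on these libraries where they do the work, as an engineer would, in place of code of your own. Each camera call takes 0.05 s, during which the arm holds its last target.

### The job

Take the brass bayonet plug out of its wooden rest block, set its T-shaped foot into the slot on top of the raised socket head, push it straight down against the spring until its collar sits on the head, and only then twist it a quarter turn clockwise (seen from above) to the stop. The socket's spring twists the plug back and lifts it if it is let go, so finish while still gripping the plug, with it pressed fully home and turned to the stop. Leave the other fittings in the drawer where they lie.

Things in the scene. Friction and masses are not known exactly. Their poses are not given: they have to be found in the camera images.
- plug: Brass bayonet plug, 0.2 kg, upright in the rest block, collar on the block. Origin: centre of the foot's underside, z up. In mm upward: T-foot bar 28 (x) x 8 (y) x 8 high; stem 8 dia, z 8 to 17; round collar 38 dia, z 17 to 23; flat grip wing 36 (x, in line with the foot bar) x 12 (y) thick, z 23 to 59: grip its two flat sides from above. The foot is the same after a half turn.
- rest: Fixed wooden block 70 (x) x 60 (y) x 40 mm high on the drawer bottom with a pocket 34 (x) x 14 mm, 22 mm deep, in its top, where the plug's foot stands. Origin: centre of its underside, z up; the plug's origin starts 23 mm above it. Rest and socket may stand on either side of the drawer.
- socket: Fixed bayonet socket: aluminium head 52 x 52 mm, its top 85 mm above the drawer bottom (which is 10 mm above the bench), on a 26 mm pipe post with a 72 mm round flange. Origin: centre of the flange's underside, z up; x along the slot in the head. Under the slot a spring floor with a 32 x 12 mm channel takes the foot bar.
- mouth (a point): Centre of the slot in the socket head's top face; x along the slot, z up. Slot 32 (x) x 12 (y) mm, bevelled 1.5 mm, through a 5 mm plate. Plug set in but not pushed: its foot's underside is 9 mm below this point; fully home (collar on the plate): 17 mm below. The bar can turn under the plate only once pushed in over about 4 mm.
- plunger (a joint): How far the spring-loaded floor inside the socket is pushed down, m: 0 at rest, 0.008 with the plug's collar on the plate. The spring pushes up with about 6 N at 0 and 10.5 N at 0.008.
- core (a joint): Turn of the spring core that takes the foot bar, rad, growing clockwise seen from above: 0 at rest (in line with the slot), stop at 1.40. It resists with 0.03 N m at 0 and 0.10 N m at the stop and turns back when let go. The plug has about 0.15 rad of play in it: the plug itself turns about 1.5 rad from the slot before the stop.
- clamp: Bystander: stainless worm-drive hose clamp lying flat, 48 mm dia, 12 mm high. Origin: ring centre on the drawer bottom.
- elbow: Bystander: brass barbed elbow lying flat, two legs 38 mm long from its 18 mm corner block. Origin: under the corner block.
- nipple: Bystander: galvanized pipe nipple standing upright, 27 mm dia, 45 mm high. Origin: centre of its underside.
- coupler: Bystander: red plastic quick coupler standing upright, 38 mm dia, 50 mm high. Origin: centre of its underside.

How it is judged:
On the way, in this order (a step that is already met when the one before it is completed fails the run):
1. the plug is lifted out of the rest block (z of plug in the frame of rest above 0.045 m), for 0.05 s.
2. the plug's foot is set in the slot of the socket head, upright, and not yet pushed in (horizontal distance between plug and mouth below 0.005 m and z of plug in the frame of mouth below -0.002 m and angle between the x axis of plug and the x axis of mouth, either way round below 0.35 rad and angle between plug's own z axis and vertical below 0.2 rad and value of joint plunger below 0.004 m), for 0.02 s.
3. the plug is pushed down against the spring before it is twisted (value of joint plunger above 0.0055 m and value of joint core below 0.6 rad), for 0.02 s.
At the end, for the whole second after the job is handed in: The robot still grips the plug (finger contact over 2 N) and holds it still in the socket: spring floor pushed down more than 5.5 mm, collar within 2.5 mm of the head, core turned more than 1.2 rad (stop at 1.40), foot within 5 mm of the slot centre, upright within 0.15 rad (value of joint core above 1.2 rad and value of joint plunger above 0.0055 m and z of plug in the frame of mouth below -0.0145 m and horizontal distance between plug and mouth below 0.005 m and angle between plug's own z axis and vertical below 0.15 rad and contact force between plug and the fingers above 2 N and linear speed of plug below 0.02 m/s); the arm keeps its last pose, push and grip.
It fails at once if the clamp is shifted by more than 40 mm (distance of clamp from where it was at the start of the episode above 0.04 m).
It fails at once if the elbow is shifted by more than 40 mm (distance of elbow from where it was at the start of the episode above 0.04 m).
It fails at once if the nipple is shifted by more than 40 mm (distance of nipple from where it was at the start of the episode above 0.04 m).
It fails at once if the coupler is shifted by more than 40 mm (distance of coupler from where it was at the start of the episode above 0.04 m).
It also fails if it takes over 45 s, if anything falls off the work surface, if the arm or the gripper's body presses on something with over 40 N, if the wrist force passes 120 N, or if a joint passes its speed limit or range.

## Working session

There is one attempt and no reset: what is moved stays moved. The work goes in short steps, Python scripts to look and compute and a shell command to move; the robot and the scene stay as the last step left them, time stands still between calls to the robot, and variables do not carry over. Pictures are saved under pics/ and viewed, and the job is handed in when it is done.

```bash
mkdir -p pics; ls; python3 - <<'E'
from station import *
import cv2
o=get_obs(); print({k:o[k] for k in('clock','tcp_pos','tool_rot','wrist_force','width')})
for n in("scene","top"):
    im=snapshot(n); cv2.imwrite(f"pics/{n}0.png",cv2.cvtColor(im,cv2.COLOR_RGB2BGR)); print(n,calibration(n))
E
```

```text
pics
{'clock': 0.0, 'tcp_pos': array([ 0.22608632, -0.50114037,  0.24755357]), 'tool_rot': array([-2.63833992e+00,  1.70413435e+00,  1.83112286e-03]), 'wrist_force': array([ 1.01062785, -0.04776393,  0.34605676]), 'width': 0.08533022395932749}
scene {'mtx': array([[467.84225422,   0.        , 249.20528799],
       [  0.        , 467.84225422, 190.33503598],
       [  0.        ,   0.        ,   1.        ]]), 'distortion': array([-0.00918707,  0.        ,  0.        ,  0.        ,  0.        ]), 'xyz': array([ 0.77209087, -0.55190835,  1.00149851]), 'rotation': array([-2.49678303, -0.58316288,  0.185061  ])}
top {'mtx': array([[389.81912515,   0.        , 254.54010001],
       [  0.        , 389.81912515, 183.63148633],
       [  0.        ,   0.        ,   1.        ]]), 'distortion': array([-0.09576522,  0.        ,  0.        ,  0.        ,  0.        ]), 'xyz': array([ 0.38622686, -0.0178652 ,  1.15348643]), 'rotation': array([-2.15485972,  2.1438768 , -0.08416908])}
```

View pics/scene0.png

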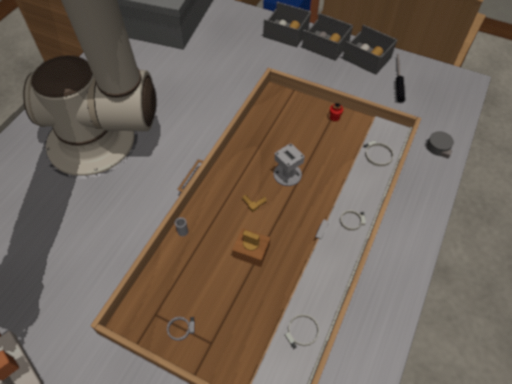

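View pics/top0.png

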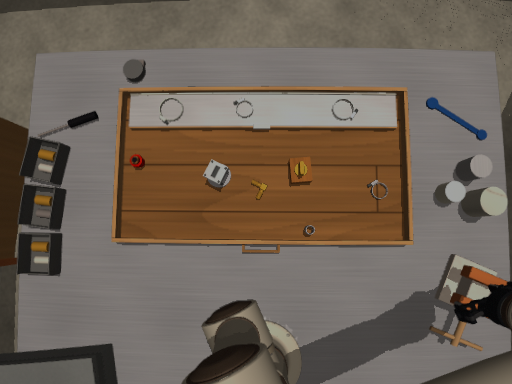

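```bash
python3 - <<'E'
import cv2,numpy as np
t=cv2.imread('pics/top0.png'); s=cv2.imread('pics/scene0.png')
a=cv2.resize(t[145:205,190:320],None,fx=6,fy=6,interpolation=cv2.INTER_CUBIC)
cv2.imwrite('pics/topc.png',a)
b=cv2.resize(s[140:270,220:320],None,fx=4.5,fy=4.5,interpolation=cv2.INTER_CUBIC)
cv2.imwrite('pics/scenec.png',b)
E
```

```text
(no output)
```

View pics/topc.png

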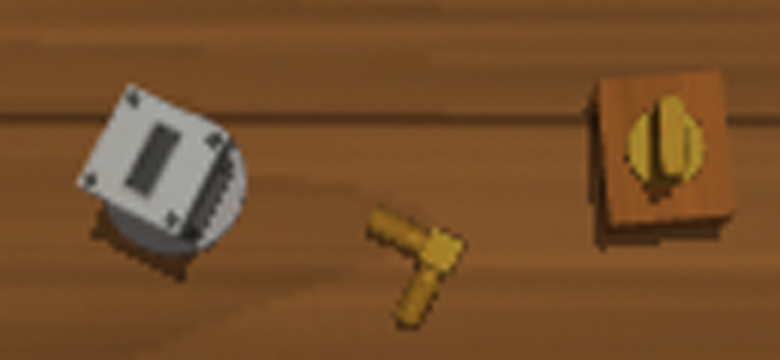

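View pics/scenec.png

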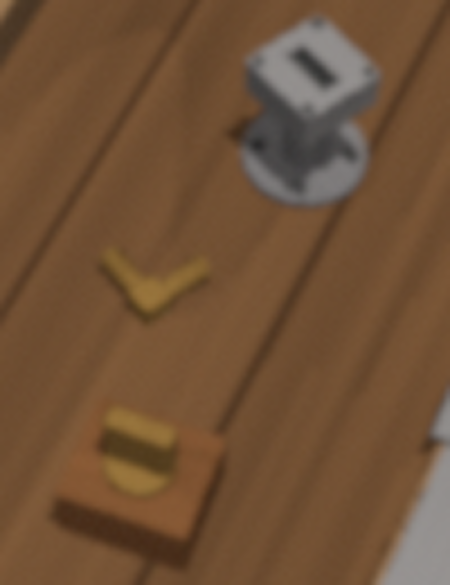

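```bash
cat > h.py <<'E'
import numpy as np,cv2
from scipy.spatial.transform import Rotation as R
from station import *
C={n:calibration(n) for n in("scene","top")}
def ray(n,px):
    c=C[n]; u=cv2.undistortPoints(np.array(px,float).reshape(-1,1,2),c['mtx'],c['distortion']).reshape(-1,2)
    d=np.c_[u,np.ones(len(u))]@R.from_rotvec(c['rotation']).as_matrix().T
    return c['xyz'],d
def onz(n,px,z):
    o,d=ray(n,px); return o+d*((z-o[2])/d[:,2])[:,None]
def proj(n,P):
    c=C[n]; Rm=R.from_rotvec(c['rotation']).as_matrix().T
    r,_=cv2.Rodrigues(Rm); p,_=cv2.projectPoints(np.array(P,float).reshape(-1,1,3),r,-Rm@c['xyz'],c['mtx'],c['distortion']); return p.reshape(-1,2)
E
python3 - <<'E'
from h import *
T=lambda L:(np.array(L)+.5)/6-.5+[190,145]
S=lambda L:(np.array(L)+.5)/4.5-.5+[220,140]
def rep(name,n,px,z):
    P=onz(n,px,z)[:,:2]; e=np.roll(P,-1,0)-P
    print(name,n,'c',P.mean(0).round(4),'len',(np.linalg.norm(e,axis=1)*1e3).round(1),'ang',np.degrees(np.arctan2(e[:,1],e[:,0])).round(1))
rep('head','top',T([(130,85),(230,138),(182,238),(78,184)]),.095)
rep('head','scene',S([(318,18),(380,72),(308,117),(247,62)]),.095)
rep('slot','top',T([(160,122),(182,132),(148,198),(124,187)]),.095)
rep('slot','scene',S([(303,47),(340,80),(327,90),(291,57)]),.095)
rep('rest','top',T([(600,80),(720,72),(733,215),(607,222)]),.05)
rep('rest','scene',S([(97,400),(223,437),(190,538),(57,495)]),.05)
rep('wing','top',T([(660,95),(683,95),(685,178),(662,178)]),.092)
rep('wing','scene',S([(110,405),(178,432),(173,447),(105,422)]),.092)
E
```

```text
head top c [0.5369 0.1247] len [52.8 50.9 54.4 51.6] ang [-117.8  155.2   62.9  -26.6]
head scene c [0.5393 0.1254] len [49.6 50.7 49.1 50.7] ang [ -23.6 -116.8  156.4   63.8]
slot top c [0.5376 0.1254] len [11.3 34.1 12.3 34.2] ang [-114.4  153.7   65.6  -28. ]
slot scene c [0.5406 0.1248] len [29.8 10.  29.4  9.8] ang [ -23.9 -111.1  155.5   71.7]
rest top c [ 0.5507 -0.1127] len [57.4 69.  59.8 68.3] ang [ -86.  -175.4   93.4    2.6]
rest scene c [ 0.5528 -0.1137] len [68.  59.  70.4 57.6] ang [   7.8  -81.  -173.3   96.6]
wing top c [ 0.5493 -0.1125] len [10.5 38.4 10.5 38.4] ang [ -89.8 -179.1   90.2    1. ]
wing scene c [ 0.5526 -0.1134] len [36.5  8.6 35.9  9.8] ang [   2.   -80.7 -176.3  102.2]
```

```bash
cat > fit.py <<'E'
from h import *
from scipy.ndimage import gaussian_filter,map_coordinates
from scipy.optimize import minimize
def grad(f):
    im=cv2.imread(f).astype(float); g=0
    for k in range(3):
        a=gaussian_filter(im[...,k],.7); gy,gx=np.gradient(a); g=g+gx**2+gy**2
    return np.sqrt(g)
def rect(w,h,n=40):
    t=np.linspace(-.5,.5,n); 
    return np.r_[np.c_[t*w,0*t+h/2],np.c_[t*w,0*t-h/2],np.c_[0*t+w/2,t*h],np.c_[0*t-w/2,t*h]]
def fit(g,n,pts,z,x0,y0,a0):
    def P(v):
        c,s=np.cos(np.radians(v[2])),np.sin(np.radians(v[2]))
        q=pts@np.array([[c,s],[-s,c]])+v[:2]/1e3
        return np.c_[q,np.full(len(q),z)]
    f=lambda v:-map_coordinates(g,proj(n,P(v))[:,::-1].T,order=1).mean()
    best=None
    for dx in(-2,0,2):
     for dy in(-2,0,2):
      for da in(-3,0,3):
        v=np.array([x0*1e3+dx,y0*1e3+dy,a0+da])
        r=minimize(f,v,method='Nelder-Mead',options=dict(initial_simplex=v+np.array([[0,0,0],[1.5,0,0],[0,1.5,0],[0,0,3]])))
        if best is None or r.fun<best.fun: best=r
    return best.x.round(2),round(-best.fun,1)
if __name__=='__main__':
    for n in('top','scene'):
        g=grad(f'pics/{n}0.png')
        print(n,'head',fit(g,n,rect(.052,.052),.095,.538,.125,-25.5))
        print(n,'slot',fit(g,n,rect(.033,.013),.095,.538,.125,-25.5))
        print(n,'both',fit(g,n,np.r_[rect(.052,.052),rect(.033,.013)],.095,.538,.125,-25.5))
        print(n,'rest',fit(g,n,rect(.07,.06),.05,.5515,-.113,4))
        print(n,'wing',fit(g,n,rect(.036,.012),.092,.551,-.113,2))
E
python3 fit.py
```

```text
top head (array([538.29, 126.03, -25.07]), np.float64(52.8))
top slot (array([537.85, 126.04, -27.69]), np.float64(61.2))
top both (array([538.08, 126.06, -25.93]), np.float64(56.8))
top rest (array([ 550.69, -113.53,    4.58]), np.float64(21.0))
top wing (array([ 5.3775e+02, -1.0567e+02, -1.0000e-02]), np.float64(31.1))
scene head (array([538.69, 125.81, -27.13]), np.float64(28.7))
scene slot (array([539.15, 125.08, -27.56]), np.float64(34.7))
scene both (array([538.98, 125.32, -27.11]), np.float64(31.7))
scene rest (array([ 551.97, -114.71,    6.8 ]), np.float64(12.6))
scene wing (array([ 552.09, -114.2 ,    1.72]), np.float64(15.0))
```

```bash
cat > go.py <<'E'
import sys
from h import *
def plan(x,y,z,yaw=None):
    o=get_obs(); Rm=R.from_rotvec(o['tool_rot']).as_matrix()
    d=np.array([x,y,z])-o['tcp_pos']
    cy=np.degrees(np.arctan2(Rm[1,0],Rm[0,0]))
    print('t',round(o['clock'],2),'tcp',o['tcp_pos'].round(4),'yaw',cy.round(2),'tilt z',Rm[:,2].round(4),'F',np.round(o['wrist_force'],1),'T',np.round(o['torque'],2),'w',round(o['width'],4),'q',np.round(o['joints'],2))
    print('units',(Rm.T@d/.05).round(3), 'rz', None if yaw is None else round(-((yaw-cy+180)%360-180)/8,3))
if __name__=='__main__': plan(*map(float,sys.argv[1:]))
E
python3 go.py .5515 -.1135 .16 92.5
```

```text
t 0.1 tcp [ 0.2261 -0.5012  0.2477] yaw -65.72 tilt z [-5.0e-04  1.1e-03 -1.0e+00] F [-0.1 -0.1 -1.1] T [-0.05  0.06 -0.01] w 0.0853 q [-1.15  0.09  0.18  1.66  0.    1.57]
units [-4.389 -9.121  1.759] rz -19.777
```

```bash
python3 -m crank '[[0,0,-1,0,0,0,1],[0,0,-1,0,0,0,1],[0,0,-1,0,0,0,1],[0,0,-1,0,0,0,1],[0,0,-1,0,0,0,1],[0,0,-1,0,0,0,1],[0,0,-1,0,0,0,1],[0,0,-1,0,0,0,1],[0,0,-1,0,0,0,1],[0,0,-1,0,0,0,1]]'; python3 -m crank '[[0,0,-1,0,0,0,1],[0,0,-1,0,0,0,1],[0,0,-1,0,0,0,1],[0,0,-1,0,0,0,1],[0,0,-1,0,0,0,1],[0,0,-1,0,0,0,1],[0,0,-1,0,0,0,1],[0,0,-1,0,0,0,1],[0,0,-1,0,0,0,1],[0,0,-0.8,0,0,0,1]]'; python3 go.py .5515 -.1135 .16 92.5
```

```text
clock: 1.1
tcp_pos: [0.2261, -0.5012, 0.2479]
tool_rot: [-3.115, -0.399, 0.0]
wrist_force: [-0.6, -0.2, -1.0]
width: 0.0853
clock: 2.1
tcp_pos: [0.2261, -0.5012, 0.2478]
tool_rot: [-2.162, -2.278, -0.001]
wrist_force: [-0.4, -0.1, 0.6]
width: 0.0852
t 2.1 tcp [ 0.2261 -0.5012  0.2478] yaw 93.0 tilt z [-3.e-04  7.e-04 -1.e+00] F [-0.4 -0.1  0.6] T [-0.03 -0.02 -0.05] w 0.0852 q [-1.15  0.09  0.18  1.66  0.   -1.2 ]
units [7.402 6.905 1.761] rz 0.062
```

```bash
python3 -m crank '[[0,0,0.06,0.6,0.55,0,1],[0,0,0,0.6,0.55,0,1],[0,0,0,0.6,0.55,0,1],[0,0,0,0.6,0.55,0,1],[0,0,0,0.6,0.55,0,1],[0,0,0,0.6,0.55,0,1],[0,0,0,0.6,0.55,0,1],[0,0,0,0.6,0.55,0,1],[0,0,0,0.6,0.55,0,1],[0,0,0,0.6,0.55,0,1]]'; python3 go.py .5515 -.1135 .16 92.5
```

```text
clock: 3.1
tcp_pos: [0.49, -0.1892, 0.248]
tool_rot: [-2.178, -2.264, 0.0]
wrist_force: [-0.4, -0.8, -0.3]
width: 0.0854
t 3.1 tcp [ 0.49   -0.1892  0.248 ] yaw 92.2 tilt z [-3.e-04  1.e-04 -1.e+00] F [-0.4 -0.8 -0.3] T [-0.03 -0.03  0.  ] w 0.0854 q [-0.37  0.03  0.11  1.66 -0.   -0.41]
units [1.466 1.289 1.761] rz -0.037
```

```bash
python3 -m crank '[[0,0,0,0.4,0.35,0.2,1],[0,0,0,0.4,0.35,0.2,1],[0,0,0,0.4,0.35,0.2,1],[0,0,0,0.27,0.24,0.2,1],[0,0,0,0,0,0.2,1],[0,0,0,0,0,0.2,1],[0,0,0,0,0,0,1],[0,0,0,0,0,0,1],[0,0,0,0,0,0,1],[0,0,0,0,0,0,1]]'; python3 go.py .5515 -.1135 .14 92.5
python3 - <<'E'
from h import *
im=snapshot('scene'); cv2.imwrite('pics/s1.png',cv2.resize(im[110:290,180:340,::-1],None,fx=3.3,fy=3.3,interpolation=cv2.INTER_CUBIC))
E
```

```text
clock: 4.1
tcp_pos: [0.5508, -0.1153, 0.189]
tool_rot: [2.178, 2.262, 0.001]
wrist_force: [0.4, 0.7, 0.3]
width: 0.0852
t 4.1 tcp [ 0.5508 -0.1153  0.189 ] yaw 92.16 tilt z [ 1.1e-03 -3.0e-04 -1.0e+00] F [0.4 0.7 0.3] T [ 0.03 -0.02  0.05] w 0.0852 q [-0.21  0.1   0.08  1.55 -0.   -0.24]
units [0.036 0.014 0.98 ] rz -0.042
```

View pics/s1.png

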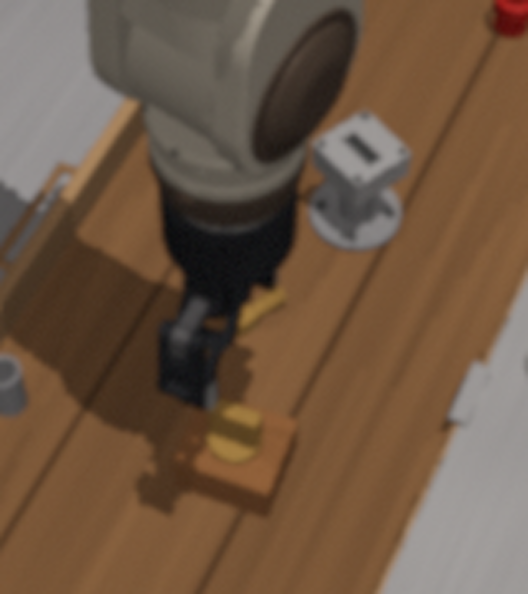

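The gripper is above the plug (wing near (235,420) in the crop), and the jaws straddle the wing's flats. I'll go down now and close.

```bash
python3 -m crank '[[0,0,-0.04,0.03,0.01,0.25,1],[0,0,0,0,0,0.25,1],[0,0,0,0,0,0.25,1],[0,0,0,0,0,0.25,1],[0,0,0,0,0,0.25,1],[0,0,0,0,0,0.25,1],[0,0,0,0,0,0.25,1],[0,0,0,0,0,0.25,1],[0,0,0,0,0,0.2,1],[0,0,0,0,0,0,1]]'; python3 go.py .5515 -.1135 .0785 92.5
```

```text
clock: 5.15
tcp_pos: [0.5505, -0.1132, 0.0765]
tool_rot: [-2.171, -2.268, 0.002]
wrist_force: [-0.1, 1.1, -0.5]
width: 0.0855
t 5.15 tcp [ 0.5505 -0.1132  0.0765] yaw 92.52 tilt z [-2.4e-03  5.0e-04 -1.0e+00] F [-0.1  1.1 -0.5] T [ 0.02  0.02 -0.01] w 0.0855 q [-0.2   0.12 -0.12  1.33  0.   -0.25]
units [-0.007  0.021 -0.04 ] rz 0.003
```

```bash
python3 -m crank '[[0,0,0,0,0.02,-0.05,1],[0,0,0,0,0,0,0],[0,0,0,0,0,0,0],[0,0,0,0,0,0,0],[0,0,0,0,0,0,0],[0,0,0,0,0,0,0],[0,0,0,0,0,0,0],[0,0,0,0,0,0,0],[0,0,0,0,0,0,0],[0,0,0,0,0,0,0]]'; python3 go.py .5515 -.1135 .16 92.5
```

```text
clock: 6.15
tcp_pos: [0.5524, -0.1134, 0.081]
tool_rot: [2.172, 2.269, 0.0]
wrist_force: [0.5, -1.1, 2.6]
width: 0.0107
t 6.15 tcp [ 0.5524 -0.1134  0.081 ] yaw 92.52 tilt z [ 4.e-04 -2.e-04 -1.e+00] F [ 0.5 -1.1  2.6] T [-0.1   0.01 -0.06] w 0.0107 q [-0.2   0.12 -0.11  1.34 -0.   -0.25]
units [-0.002 -0.017 -1.58 ] rz 0.002
```

```bash
python3 -m crank '[[0,0,0,0,0,-0.1,0],[0,0,0,0,0,-0.2,0],[0,0,0,0,0,-0.3,0],[0,0,0,0,0,-0.3,0],[0,0,0,0,0,-0.3,0],[0,0,0,0,0,-0.3,0],[0,0,0,0,0,-0.3,0],[0,0,0,0,0,-0.2,0],[0,0,0,0,0,-0.1,0],[0,0,0,0,0,0,0]]'; python3 go.py .5385 .1257 .18 63.5
python3 - <<'E'
from h import *
for n,r in(('scene',(140,290,200,330)),('top',(120,220,240,350))):
    im=snapshot(n); a,b,c,d=r; cv2.imwrite(f'pics/{n}2.png',im[:,:,::-1]);cv2.imwrite(f'pics/{n}2c.png',cv2.resize(im[a:b,c:d,::-1],None,fx=4,fy=4,interpolation=cv2.INTER_CUBIC))
E
```

```text
clock: 7.15
tcp_pos: [0.5525, -0.1134, 0.1864]
tool_rot: [2.172, 2.269, 0.001]
wrist_force: [-0.1, -0.2, -3.3]
width: 0.0109
t 7.15 tcp [ 0.5525 -0.1134  0.1864] yaw 92.52 tilt z [ 7.e-04 -2.e-04 -1.e+00] F [-0.1 -0.2 -3.3] T [ 0.02 -0.04 -0.02] w 0.0109 q [-0.2   0.11  0.08  1.54 -0.   -0.25]
units [ 4.789 -0.069  0.127] rz 3.628
```

View pics/scene2c.png

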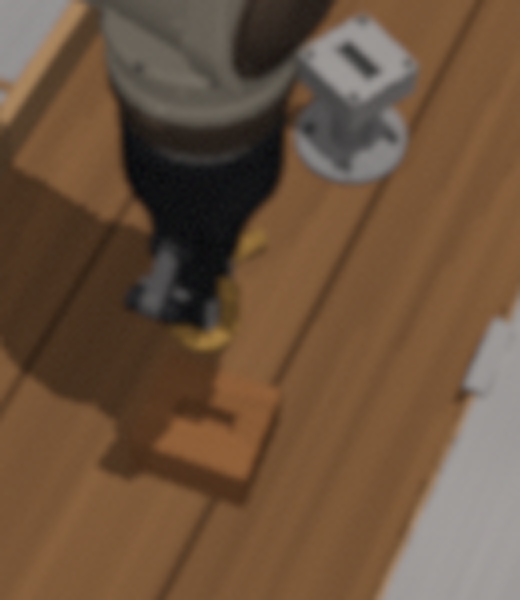

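View pics/top2c.png

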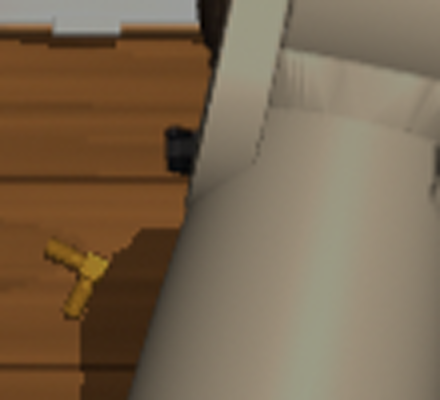

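```bash
cat > ov.py <<'E'
from h import *
def model(tcp,yawp,off,zoff=.048):
    # plug outline points in world; off along plug x
    t=np.linspace(0,2*np.pi,73); c,s=np.cos(np.radians(yawp)),np.sin(np.radians(yawp))
    L=[np.c_[.019*np.cos(t),.019*np.sin(t),0*t+z] for z in(.017,.023)]
    w=np.array([(.018,.006),(.018,-.006),(-.018,-.006),(-.018,.006),(.018,.006)])
    L+=[np.c_[w,np.full(5,z)] for z in(.023,.059)]
    f=np.array([(.014,.004),(.014,-.004),(-.014,-.004),(-.014,.004),(.014,.004)])
    L+=[np.c_[f,np.full(5,z)] for z in(0,.008)]
    out=[]
    for P in L:
        P=P+[off,0,0]; q=np.c_[P[:,0]*c-P[:,1]*s,P[:,0]*s+P[:,1]*c,P[:,2]-zoff]+tcp; out.append(q)
    return out
def overlay(src,n,box,polys,dst,k):
    a,b,c,d=box; im=cv2.resize(cv2.imread(src)[a:b,c:d],None,fx=k,fy=k,interpolation=cv2.INTER_CUBIC)
    for p,col in polys:
        u=(proj(n,p)-[c,a]+.5)*k-.5
        cv2.polylines(im,[np.round(u*8).astype(int)],False,col,1,cv2.LINE_AA,3)
    cv2.imwrite(dst,im)
E
python3 - <<'E'
from ov import *
tcp=np.array([.5525,-.1134,.1864]); ims=[]
for i,o in enumerate((-.003,0,.003)):
    overlay('pics/scene2.png','scene',(190,240,225,270),[(p,(0,255,0)) for p in model(tcp,2.5,o)[:4]],'pics/x.png',6)
    ims.append(cv2.imread('pics/x.png'))
overlay('pics/scene2.png','scene',(190,240,225,270),[],'pics/x.png',6); ims.append(cv2.imread('pics/x.png'))
cv2.imwrite('pics/ov2.png',np.vstack([np.hstack(ims[:2]),np.hstack(ims[2:])]))
E
```

```text
(no output)
```

View pics/ov2.png

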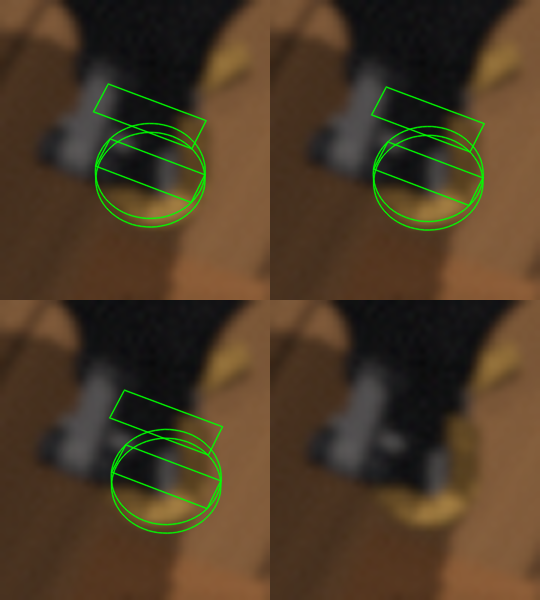

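The plug is held by the wing's flats, with the collar visible under the fingers at about (205,340) in the scene crop. I put the plug about 2 mm toward −x of the TCP. Next I turn it and carry it over the socket.

```bash
python3 -m crank '[[0,0,0.6,0,0,0,0],[0,0,1,0,0,0,0],[0,0,1,0,0,0,0],[0,0,1,0,0,0,0],[0,0,0.03,0,0,0,0],[0,0,0,0,0,0,0],[0,0,0,0,0,0,0],[0,0,0,0,0,0,0],[0,0,0,0,0,0,0],[0,0,0,0,0,0,0]]'; python3 go.py .54 .1249 .17 63.5
```

```text
clock: 8.25
tcp_pos: [0.5523, -0.1133, 0.1858]
tool_rot: [2.671, 1.654, 0.0]
wrist_force: [0.4, 0.0, -1.9]
width: 0.0113
t 8.25 tcp [ 0.5523 -0.1133  0.1858] yaw 63.52 tilt z [ 1.e-04 -0.e+00 -1.e+00] F [ 0.4  0.  -1.9] T [-0.    0.05 -0.  ] w 0.0113 q [-0.2   0.11  0.07  1.54 -0.    0.26]
units [ 4.155 -2.344  0.316] rz 0.003
```

```bash
python3 -m crank '[[0,0,0,0.25,-0.141,0,0],[0,0,0,0.5,-0.282,0,0],[0,0,0,0.5,-0.282,0,0],[0,0,0,0.5,-0.282,0,0],[0,0,0,0.5,-0.282,0,0],[0,0,0,0.5,-0.282,0,0],[0,0,0,0.5,-0.282,0,0],[0,0,0,0.5,-0.282,0,0],[0,0,0,0.3,-0.17,0.1,0],[0,0,0,0.105,-0.059,0.2,0]]'; python3 -m crank '[[0,0,0,0,0,0,0],[0,0,0,0,0,0,0],[0,0,0,0,0,0,0],[0,0,0,0,0,0,0],[0,0,0,0,0,0,0],[0,0,0,0,0,0,0],[0,0,0,0,0,0,0],[0,0,0,0,0,0,0],[0,0,0,0,0,0,0],[0,0,0,0,0,0,0]]'; python3 go.py .54 .1249 .17 63.5
python3 - <<'E'
from h import *
for n in('scene','top'):
    im=snapshot(n); cv2.imwrite(f'pics/{n}3.png',im[:,:,::-1])
E
python3 - <<'E'
from ov import *
o=get_obs(); tcp=o['tcp_pos']; ims=[]
B=(140,200,255,315)
for oo in(-.004,-.002,0):
    overlay('pics/scene3.png','scene',B,[(p,(0,255,0)) for p in model(tcp,-26.5,oo)[:5]],'pics/x.png',6); ims.append(cv2.imread('pics/x.png'))
overlay('pics/scene3.png','scene',B,[],'pics/x.png',6); ims.append(cv2.imread('pics/x.png'))
cv2.imwrite('pics/ov3.png',np.vstack([np.hstack(ims[:2]),np.hstack(ims[2:])])[:,:])
E
```

```text
clock: 9.25
tcp_pos: [0.54, 0.1272, 0.1712]
tool_rot: [2.67, 1.656, 0.002]
wrist_force: [-0.3, 0.0, -2.2]
width: 0.0109
clock: 10.25
tcp_pos: [0.5401, 0.125, 0.1708]
tool_rot: [-2.672, -1.653, 0.0]
wrist_force: [-0.2, -0.2, -2.5]
width: 0.0109
t 10.25 tcp [0.5401 0.125  0.1708] yaw 63.49 tilt z [-0.  0. -1.] F [-0.2 -0.2 -2.5] T [ 0.01 -0.01  0.01] w 0.0109 q [0.23 0.08 0.02 1.51 0.   0.69]
units [-0.002 -0.002  0.016] rz -0.002
```

View pics/ov3.png

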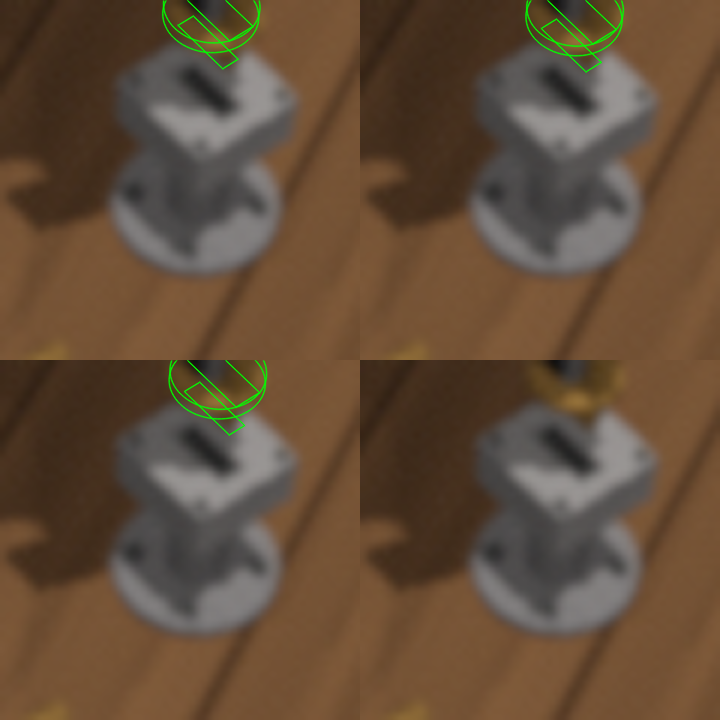

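View pics/top3.png

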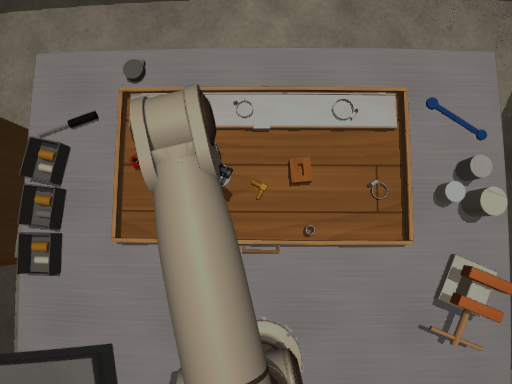

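```bash
python3 - <<'E'
from ov import *
from fit import grad,fit,rect
tcp=get_obs()['tcp_pos']; ims=[]
B=(115,175,265,315)
for oo in(-.004,-.002,0):
    overlay('pics/scene3.png','scene',B,[(p,(0,255,0)) for p in model(tcp,-26.5,oo)[:4]],'pics/x.png',7); ims.append(cv2.imread('pics/x.png'))
overlay('pics/scene3.png','scene',B,[],'pics/x.png',7); ims.insert(0,cv2.imread('pics/x.png'))
cv2.imwrite('pics/ov3b.png',cv2.resize(np.hstack(ims[:]),(0,0),fx=.57,fy=.8) if 0 else np.hstack([ims[0],ims[2]]))
g=grad('pics/scene3.png')
print('pocket',fit(g,'scene',rect(.034,.014),.05,.5515,-.1135,5))
print('slot',fit(g,'scene',rect(.032,.012),.095,.5385,.1255,-26))
g=grad('pics/top3.png')
print('pocket',fit(g,'top',rect(.034,.014),.05,.5515,-.1135,5))
# overlap with top2: brass saturation mask in scene
im=cv2.imread('pics/scene3.png')[115:175,265:315].astype(int)
E
```

```text
pocket (array([ 551.77, -112.32,    7.09]), np.float64(17.0))
slot (array([538.53, 124.55, -25.62]), np.float64(29.9))
pocket (array([ 551.81, -114.24,    8.13]), np.float64(21.3))
```

View pics/ov3b.png

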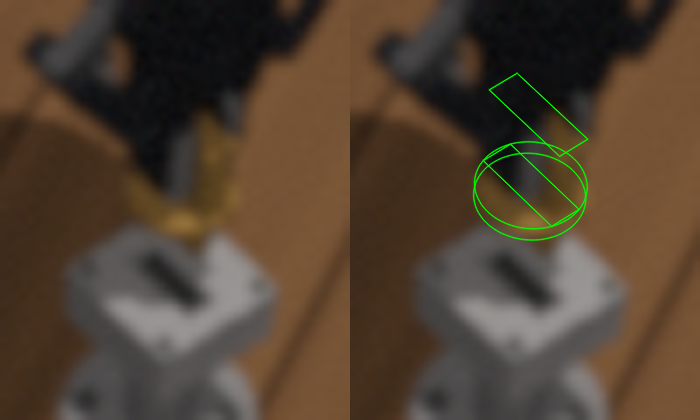

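The plug hangs over the slot: collar bottom at about (185,238) in the crop, slot centre at about (178,278). The scene-camera estimates of plug axis and slot agree to about 1 mm. I'll lower it slowly and watch the force.

```bash
python3 -m crank '[[0,0,0,0,0,0.1,0],[0,0,0,0,0,0.15,0],[0,0,0,0,0,0.15,0],[0,0,0,0,0,0.06,0],[0,0,0,0,0,0.04,0],[0,0,0,0,0,0.02,0],[0,0,0,0,0,0.02,0],[0,0,0,0,0,0.02,0],[0,0,0,0,0,0.02,0],[0,0,0,0,0,0,0]]'; python3 go.py .54 .1249 .137 63.5
python3 -m crank '[[0,0,0,0,0,0.02,0],[0,0,0,0,0,0.02,0],[0,0,0,0,0,0.02,0],[0,0,0,0,0,0.02,0],[0,0,0,0,0,0,0],[0,0,0,0,0,0,0],[0,0,0,0,0,0,0],[0,0,0,0,0,0,0],[0,0,0,0,0,0,0],[0,0,0,0,0,0,0]]'; python3 go.py .54 .1249 .137 63.5
```

```text
clock: 11.35
tcp_pos: [0.5401, 0.1249, 0.1417]
tool_rot: [-2.672, -1.653, 0.0]
wrist_force: [0.3, -0.2, -2.4]
width: 0.011
t 11.35 tcp [0.5401 0.1249 0.1417] yaw 63.48 tilt z [-0.  0. -1.] F [ 0.3 -0.2 -2.4] T [-0.   -0.01  0.05] w 0.011 q [ 0.23  0.08 -0.03  1.45  0.    0.69]
units [-0.002 -0.002  0.094] rz -0.002
clock: 12.35
tcp_pos: [0.5402, 0.1249, 0.1378]
tool_rot: [2.672, 1.653, 0.0]
wrist_force: [-0.4, 0.4, -2.5]
width: 0.0113
t 12.35 tcp [0.5402 0.1249 0.1378] yaw 63.48 tilt z [ 1.e-04  0.e+00 -1.e+00] F [-0.4  0.4 -2.5] T [ 0.04 -0.03  0.04] w 0.0113 q [ 0.23  0.08 -0.04  1.45 -0.    0.69]
units [-0.002 -0.003  0.016] rz -0.002
```

```bash
python3 -m crank '[[0,0,0,0,0,0.02,0],[0,0,0,0,0,0.02,0],[0,0,0,0,0,0.02,0],[0,0,0,0,0,0.02,0],[0,0,0,0,0,0,0],[0,0,0,0,0,0,0],[0,0,0,0,0,0,0],[0,0,0,0,0,0,0],[0,0,0,0,0,0,0],[0,0,0,0,0,0,0]]'; python3 go.py .54 .1249 .1305 63.5;
python3 - <<'E'
from h import *
im=snapshot('scene'); cv2.imwrite('pics/s4.png',cv2.resize(im[110:200,250:330,::-1],None,fx=6,fy=6,interpolation=cv2.INTER_CUBIC))
E
```

```text
clock: 13.35
tcp_pos: [0.5402, 0.1249, 0.134]
tool_rot: [2.672, 1.653, 0.0]
wrist_force: [-0.3, 0.5, 2.0]
width: 0.0107
t 13.35 tcp [0.5402 0.1249 0.134 ] yaw 63.48 tilt z [ 2.e-04  0.e+00 -1.e+00] F [-0.3  0.5  2. ] T [-0.08  0.13 -0.03] w 0.0107 q [ 0.23  0.08 -0.05  1.44 -0.    0.69]
units [-0.003 -0.003  0.069] rz -0.002
```

View pics/s4.png

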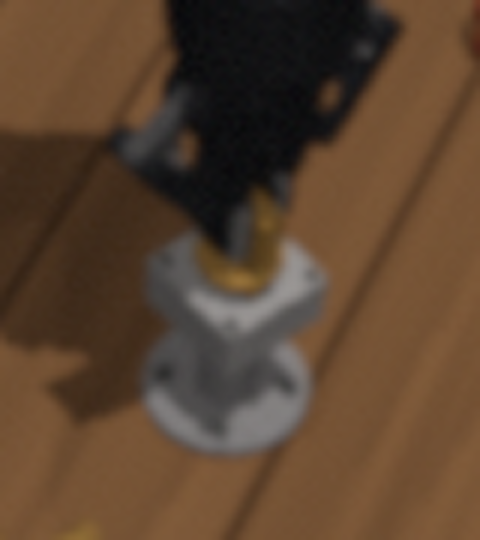

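The foot is in the slot: collar just above the head at about (240,270), and the force rose 4.5 N at the expected spring height, TCP z 0.134. Now I push down.

```bash
python3 -m crank '[[0,0,0,0,0,0.02,0],[0,0,0,0,0,0.02,0],[0,0,0,0,0,0.02,0],[0,0,0,0,0,0.02,0],[0,0,0,0,0,0.02,0],[0,0,0,0,0,0.02,0],[0,0,0,0,0,0.01,0],[0,0,0,0,0,0,0],[0,0,0,0,0,0,0],[0,0,0,0,0,0,0]]'; python3 go.py .54 .1249 .126 63.5
```

```text
clock: 14.4
tcp_pos: [0.5403, 0.1249, 0.1276]
tool_rot: [2.672, 1.653, 0.001]
wrist_force: [-1.6, -0.4, 7.3]
width: 0.0112
t 14.4 tcp [0.5403 0.1249 0.1276] yaw 63.48 tilt z [ 5.e-04  1.e-04 -1.e+00] F [-1.6 -0.4  7.3] T [-0.13  0.41 -0.07] w 0.0112 q [ 0.23  0.09 -0.06  1.43 -0.    0.69]
units [-0.003 -0.005  0.033] rz -0.003
```

```bash
python3 -m crank '[[0,0,0,0,0,0.02,0],[0,0,0,0,0,0.02,0],[0,0,0,0,0,0.01,0],[0,0,0,0,0,0,0],[0,0,0,0,0,0,0],[0,0,0,0,0,0,0],[0,0,0,0,0,0,0],[0,0,0,0,0,0,0],[0,0,0,0,0,0,0],[0,0,0,0,0,0,0]]'; python3 go.py .54 .1249 .126 63.5
```

```text
clock: 15.4
tcp_pos: [0.5402, 0.1249, 0.1259]
tool_rot: [2.671, 1.652, 0.002]
wrist_force: [-4.1, -1.6, 12.5]
width: 0.011
t 15.4 tcp [0.5402 0.1249 0.1259] yaw 63.48 tilt z [ 1.1e-03  3.0e-04 -1.0e+00] F [-4.1 -1.6 12.5] T [-0.27  0.97  0.  ] w 0.011 q [ 0.23  0.08 -0.06  1.42  0.    0.69]
units [-0.003 -0.004 -0.001] rz -0.003
```

The collar is seated: TCP z 0.126 as predicted, and the force is above the spring's. I'm starting the clockwise twist in stages.

```bash
python3 -m crank '[[0,0,0.3,0,0,0.01,0],[0,0,0.5,-0.0015,0,0,0],[0,0,0.5,-0.0015,0,0,0],[0,0,0.5,-0.0015,0,0,0],[0,0,0.5,-0.0015,0,0,0],[0,0,0.5,-0.0015,0,0,0],[0,0,0.5,-0.0015,0,0,0],[0,0,0.5,-0.0015,0,0,0],[0,0,0.5,-0.0015,0,0,0],[0,0,0.2,0,0,0,0]]'; python3 go.py .54 .1249 .126 -22.5
```

```text
clock: 16.4
tcp_pos: [0.5406, 0.1245, 0.126]
tool_rot: [3.052, 0.742, 0.005]
wrist_force: [-2.4, -2.4, 13.2]
width: 0.0107
t 16.4 tcp [0.5406 0.1245 0.126 ] yaw 27.33 tilt z [ 3.1e-03  3.0e-04 -1.0e+00] F [-2.4 -2.4 13.2] T [-0.41  0.47  0.08] w 0.0107 q [ 0.23  0.08 -0.06  1.42 -0.    1.32]
units [-0.007 -0.012 -0.   ] rz 6.229
```

```bash
python3 -m crank '[[0,0,0.3,-0.0015,0,0,0],[0,0,0.5,-0.0015,0,0,0],[0,0,0.5,-0.0015,0,0,0],[0,0,0.5,-0.0015,0,0,0],[0,0,0.5,-0.0015,0,0,0],[0,0,0.5,-0.0015,0,0,0],[0,0,0.5,-0.0015,0,0,0],[0,0,0.5,-0.0015,0,0,0],[0,0,0.5,-0.0015,0,0,0],[0,0,0.2,0,0,0,0]]'; python3 go.py .54 .1249 .126 -22.5
```

```text
clock: 17.4
tcp_pos: [0.5397, 0.1243, 0.1259]
tool_rot: [-3.132, 0.237, -0.004]
wrist_force: [-2.4, -2.4, 13.6]
width: 0.0109
t 17.4 tcp [0.5397 0.1243 0.1259] yaw -8.67 tilt z [ 2.5e-03  2.0e-04 -1.0e+00] F [-2.4 -2.4 13.6] T [-0.44  0.74  0.14] w 0.0109 q [ 0.23  0.08 -0.07  1.42 -0.    1.95]
units [ 0.005 -0.013 -0.001] rz 1.729
```

```bash
python3 -m crank '[[0,0,0.4,-0.0015,0,0,0],[0,0,0.4,-0.0015,0,0,0],[0,0,0.3,0,0,0,0],[0,0,0.3,0,0,0,0],[0,0,0.2,0,0,0,0],[0,0,0,0,0,0,0],[0,0,0,0,0,0,0],[0,0,0,0,0,0,0],[0,0,0,0,0,0,0],[0,0,0,0,0,0,0]]'; python3 go.py .54 .1249 .126 -22.5
```

```text
clock: 18.4
tcp_pos: [0.5394, 0.1244, 0.126]
tool_rot: [-3.087, 0.581, -0.003]
wrist_force: [-3.9, -3.3, 15.3]
width: 0.011
t 18.4 tcp [0.5394 0.1244 0.126 ] yaw -21.32 tilt z [ 2.2e-03  3.0e-04 -1.0e+00] F [-3.9 -3.3 15.3] T [-0.39  0.95  0.03] w 0.011 q [ 0.23  0.08 -0.07  1.42 -0.    2.17]
units [ 0.008 -0.015 -0.001] rz 0.148
```

```bash
python3 -m crank '[[0,0,0.2,0,0,0.005,0],[0,0,0.2,0,0,0.005,0],[0,0,0,0,0,0,0],[0,0,0,0,0,0,0],[0,0,0,0,0,0,0],[0,0,0,0,0,0,0],[0,0,0,0,0,0,0],[0,0,0,0,0,0,0],[0,0,0,0,0,0,0],[0,0,0,0,0,0,0]]'; python3 go.py .54 .1249 .126 -22.5; python3 -m crank '[[0,0,0.2,0,0,0,0],[0,0,0.2,0,0,0,0],[0,0,0,0,0,0,0],[0,0,0,0,0,0,0],[0,0,0,0,0,0,0],[0,0,0,0,0,0,0],[0,0,0,0,0,0,0],[0,0,0,0,0,0,0],[0,0,0,0,0,0,0],[0,0,0,0,0,0,0]]'; python3 go.py .54 .1249 .126 -22.5
python3 - <<'E'
from h import *
im=snapshot('scene'); cv2.imwrite('pics/s5.png',cv2.resize(im[110:200,250:330,::-1],None,fx=6,fy=6,interpolation=cv2.INTER_CUBIC))
E
```

```text
clock: 19.4
tcp_pos: [0.5393, 0.1244, 0.126]
tool_rot: [-3.069, 0.667, -0.004]
wrist_force: [-5.5, -1.5, 18.1]
width: 0.011
t 19.4 tcp [0.5393 0.1244 0.126 ] yaw -24.52 tilt z [ 2.5e-03  5.0e-04 -1.0e+00] F [-5.5 -1.5 18.1] T [-0.39  1.25  0.02] w 0.011 q [ 0.23  0.08 -0.07  1.42 -0.    2.23]
units [ 0.008 -0.015 -0.001] rz -0.253
clock: 20.4
tcp_pos: [0.5393, 0.1244, 0.126]
tool_rot: [-3.049, 0.752, -0.003]
wrist_force: [-5.5, -2.2, 18.5]
width: 0.0111
t 20.4 tcp [0.5393 0.1244 0.126 ] yaw -27.72 tilt z [ 2.4e-03  6.0e-04 -1.0e+00] F [-5.5 -2.2 18.5] T [-0.34  1.33  0.1 ] w 0.0111 q [ 0.23  0.08 -0.07  1.42 -0.    2.28]
units [ 0.008 -0.015 -0.001] rz -0.652
```

View pics/s5.png

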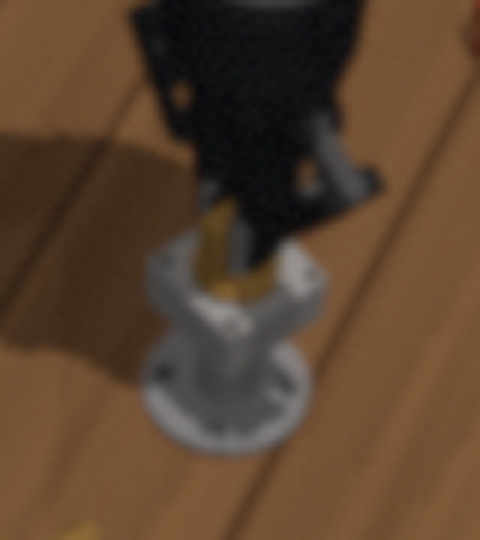

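The picture shows the wing turned a quarter (its end at about (215,230)) with the collar flat on the head at (235,285). I'll turn a little further to feel the stop.

```bash
for i in 1 2 3; do python3 go.py .54 .1249 .126 -22.5|head -1; python3 - <<'E'
from h import *
s=[]
for i in range(4): snapshot('scene'); s.append(get_obs()['torque'])
print(np.mean(s,0).round(3),np.std(s,0).round(3))
E
[ $i = 1 ] && python3 -m crank '[[0,0,0.2,0,0,0,0],[0,0,0.2,0,0,0,0],[0,0,0,0,0,0,0],[0,0,0,0,0,0,0],[0,0,0,0,0,0,0],[0,0,0,0,0,0,0],[0,0,0,0,0,0,0],[0,0,0,0,0,0,0],[0,0,0,0,0,0,0],[0,0,0,0,0,0,0]]' >/dev/null; done; python3 go.py .54 .1249 .126 -22.5
```

```text
t 20.45 tcp [0.5393 0.1244 0.126 ] yaw -27.72 tilt z [ 2.4e-03  6.0e-04 -1.0e+00] F [-5.4 -2.1 17.8] T [-0.37  1.33  0.13] w 0.0115 q [ 0.23  0.08 -0.07  1.42  0.    2.28]
[-0.333  1.314  0.084] [0.02  0.017 0.018]
t 21.65 tcp [0.5393 0.1246 0.126 ] yaw -30.89 tilt z [ 2.5e-03  7.0e-04 -1.0e+00] F [-5.5 -2.1 17.8] T [-0.24  1.26  0.35] w 0.0107 q [ 0.23  0.08 -0.07  1.42  0.    2.34]
[-0.264  1.302  0.322] [0.018 0.029 0.018]
t 21.85 tcp [0.5393 0.1246 0.126 ] yaw -30.89 tilt z [ 2.4e-03  7.0e-04 -1.0e+00] F [-5.6 -1.8 18.4] T [-0.26  1.34  0.33] w 0.0108 q [ 0.23  0.08 -0.07  1.42  0.    2.34]
[-0.283  1.305  0.322] [0.016 0.024 0.032]
t 22.05 tcp [0.5393 0.1245 0.1259] yaw -30.89 tilt z [ 2.3e-03  7.0e-04 -1.0e+00] F [-5.7 -1.3 18.6] T [-0.28  1.32  0.35] w 0.0113 q [ 0.23  0.08 -0.07  1.42  0.    2.34]
units [ 0.009 -0.014 -0.001] rz -1.048
```

The twist torque jumped from 0.08 to 0.32 N m, so the plug is at the stop. It is pressed home and steady, so I'm handing in.

```bash
python3 -c "
from station import *
close_job(); print(get_obs()['clock'])"
```

```text
the job is handed in; nothing more can be done
the job is handed in; nothing more can be done
```

I took the plug out of the rest block, set its foot in the slot and pushed it down until the collar sat on the head. I then twisted it clockwise to the stop and handed the job in at about 22 s, still gripping it.

**Last checks:**
- **Height:** the TCP held steady at z = 0.126, which is the height expected with the collar on the plate.
- **Push:** there was about 18 N upward on the tool. That is about 21 N of push once the plug's weight is allowed for, well above the spring's 10.5 N.
- **Twist:** the tool had turned about 94° from where the plug was set in. The twist torque jumped from 0.08 to 0.32 N m over the last 3°, which I read as the stop.
- **Grip:** the fingers stood at 11 mm on the nominally 12 mm wing.

**What was less certain:**
- **Stop angle:** the jump came about 5–8° later than the nominal 86°. The likely causes are my slot-angle estimate and play in the plug.
- **Plug centring:** the two cameras disagreed by 1–3 mm on where the plug and slot are, and the top view was blocked at the socket. The foot still went in without touching the rim.
- **Side load:** about 6 N sideways and 1.3 N m of bending moment remained at the wrist when I handed in.

The other fittings were not touched at any point that I saw, but I made no measured check of their positions at the end.

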